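# Dock a drive in the bench chassis

### The job

Press the push button on top of the bench chassis, gently and by feel, until the dust hatch of the docking bay unlatches, and let the hatch spring fully open by itself without touching it. Then take the wide drive out of the drive rack, stand it in the docking slot and push it gently down until it is fully home in its connector, and let go. Leave the two slim enclosures in the rack and the tin on the chassis where they are.

Things in the scene. Friction and masses are not known exactly. Their poses are not given: they have to be found in the camera images.
- chassis: Black steel bench chassis, 260 (x) x 220 (y) x 130 mm high, fixed. Origin: centre of its underside; z up; front (grille, button end) to its -x. On the flat top, on the centre line from front to back: push button, dust hatch (121 x 110 x 4 mm black flap between two 4 mm high rails, lying over the docking slot), rear hinge. Rigid.
- latch_well (a point): Point on the top at the centre of the grey push button (20 x 40 mm along x, y; axes as the chassis). The button is screwed up or down on its plunger: its top is 8 to 26 mm above this point, not measured: feel for it at 10 mm/s or so. Spring 1.5 N + 1.2 N per mm; unlatches after 1.7 to 2.3 mm (3.5 to 4.5 N); hard stop at 6 mm. Over 25 N breaks it. The hatch's free edge is 45 mm behind (+x).
- hatch (a joint): Opening angle of the dust hatch (rad) about its rear hinge: 0 shut and latched, 1.75 fully open. Unlatched, its spring lifts it to 1.75 in about a second; it then stands behind the docking slot, leaning back 10 degrees. The robot must not touch it.
- hatch_edge (a point): Middle of the hatch's free front edge, 125 mm from the hinge line. The hinge is parallel to chassis y, 105 mm behind (+x) and 132 mm above the chassis origin; the edge swings up and to the rear.
- dock_mouth (a point): Centre of the docking slot's mouth, level with the chassis top, axes as the chassis. The mouth, 80 (x) x 23 (y) mm, narrows within 6 mm to 74 x 17 mm, straight down. The drive's foot first rests on the connector 42 mm down; a push of 7 to 10 N sinks it 6 mm more to a hard stop, where it stays: then its foot is 48 mm below, its centre 2 mm above this point. Fits either way round. Hinge line 62 mm behind.
- drive_center (a point): Centre of the drive: aluminium block with paper labels, 70 (x) x 15 (y) x 100 mm (z, upright), 0.12 to 0.24 kg, in any one of the rack's three places: the widest of the three things there. This point is 50 mm above its foot and 50 mm below its top.
- rack: Grey plastic drive rack, 100 (x) x 210 (y) x 36 mm high, fixed to the bench. Origin: centre of its underside. Three slots 73 (x) x 17.5 (y) mm, at y = -66, 0 and +66 mm, floor 10 mm above the bench; things in it stand with their top 110 mm above the bench, turned as the rack is.
- stick_a: Bystander in the rack: slim ribbed aluminium enclosure 36 (x) x 15 (y) x 100 mm with black top. Origin: centre of its foot. Leave it.
- stick_b: The second slim enclosure in the rack, the same. Leave it.
- tin: Bystander on the chassis top: round steel screw tin, diameter 40 mm, 20 mm high, 95 mm behind and 85 mm left (+y) of the chassis centre; origin centre of its underside. Leave it.
Not all that is in view belongs to the job. What is shaped like the part that bears drive_center but blue is not meant.

How it is judged:
By the outcome, as a careful person would: the job done as asked, in the order asked, and still so for the second after the job is handed in, with the robot touching nothing.
It also fails if it takes over 58 s, if anything falls off the work surface, if the arm or the gripper's body presses on something with over 40 N, if the wrist force passes 120 N, or if a joint passes its speed limit or range.

### The arm

A 6-joint arm with a two-finger parallel gripper is mounted at the origin on the work surface. World frame = base frame: x ahead of the robot, y to its left, z up, the work surface at z = 0. Lengths are in m, angles in rad, forces in N, time in s.
With the tool pointing down it reaches from about 0.275 to 0.775 m from the base axis. Payload 14.6 kg.
Tool frame: the origin (TCP) lies at the very end of the fingers, on their centre line; the grasp point (between the pads) lies 19 mm behind it; z points along the fingers, y is the line along which they close (so a half turn about z gives the same grasp; the last joint's range is limited). The gripper opens to 85 mm and grips with 20 to 120 N. Pads are 22 mm wide; open, the fingers measure 114 mm over their backs; the gripper's body (76 mm by 85 mm) begins 54 mm behind the grasp point. The pads swing forward as they close: fully open they stand 13 mm farther back than shut.
Start: joints at [-0.155, 0.263, -0.048, 1.259, 0, 1.415], TCP at [0.525, -0, 0.231] pointing down, gripper open.
Joint ranges: [-2.65, 2.65], [-0.89, 1.7], [-1.18, 1.37], [-2.13, 2.11], [-1.35, 1.29], [-3.14, 3.14]. Speed limits (rad/s): [1.89, 1.89, 2.57, 2.79, 3.14, 3.14].

### API

Orientations are given as a unit quaternion [x, y, z, w].
In Python, from cell import * gives the robot as it stands.
- The arm moves only by the tool carry_out, never from a script. Its argument "rows" is a list that holds one entry, the list of rows, each a list of 5 numbers: the shift along the tool's x, y, z as a fraction of full scale, then the turn about the tool's z as a fraction of full scale, then the gripper's target within -1 to 1 (fully open at 1, half-way at 0, shut at -1). In form: [[[x, y, z, twist, hand], ...]]. A call has 1 to 12 rows; each row is the pose to reach, as a shift and turn from the pose commanded when the call began, along the tool's axes at that moment; what a row does not reach only later rows make up. Full scale, the value 1, is 0.25 m for a shift and 90 degrees for a turn. A row lasts 1/10 s, in which the tool goes at most 50 mm and 8.59 degrees, less where a joint would pass 70% of its speed; a pose out of reach is approached as far as the arm can. A call with a number of a shift or a turn outside -1 to 1 is refused whole. A call with a gripper value outside its range is refused whole. The fingers move at their own pace and stop on an object; the grip force is fixed at half the most. Time passes only in rows, so rows that repeat a pose let the fingers close. It gives the time, the measured TCP pose, the force, the opening and the grip force at its end, in the units of the state.
- sense(): the state, without advancing time (a new reading comes with each control period).
- capture(name): name is "scene" or "side" or "wrist"; returns (picture, depth): 420x560x3 uint8, blue, green, red; 420x560 float32, m along the optical axis (not along the pixel's ray), 0 where there is no reading.
- camera_info(name): a dict with "camera_matrix" (3x3 intrinsics, pixels), "camera_from_world" (4x4, takes a point from world to camera coordinates); the wrist camera has in their place "mount" (4x4, takes a point from camera to tool coordinates, whose origin is the TCP and whose axes are the flange's). Camera axes: x right, y down, z forward; pixel columns grow to the right and rows downward; lengths in m; the calibration is good to about 2 mm. A picture is of the moment at which its call begins: read the wrist's pose just before it. camera_info takes no time and is no camera call.
- hand_in(): hands the job in; it is judged then, once.
Trained networks look in the newest picture that a camera, given by its name, has taken for a name from the list of things; names that differ only in an ending like _2 or _b are one class to them, and where a whole thing is asked for, a point or a joint stands for the part that bears it (a point fixed in the world has none). Each returns a list of dicts, best first, with "score" (0 to 1); they miss things now and then, are a little off and sometimes report something else, mostly with a low value. They report only what shows in the picture. A call takes as long as a camera call. They do not tell look-alikes from the thing itself.
- find_in(camera, name): "extent" ([left, top, right, bottom] in pixels, round what is visible of it).
- trace(camera, name): "region" (420x560 bool, what is visible of it) and "extent" ([left, top, right, bottom] in pixels, round what is visible of it).
The state is a dict: "time_s": time; "q": joint angles; "qd": joint speeds; "effort": joint torques, N m; "tool_pos": TCP position; "tool_rot": TCP orientation; "wrist_force": force on the tool from outside, world axes, zero at the start; "wrist_torque": the same for the moment, N m; "grip_width": finger opening in m; "finger_force": force on a finger pad.
Only numpy, scipy, OpenCV 4.12 (cv2) and the standard library are available. Lean on these libraries where they do the work, as an engineer would, in place of code of your own. Each camera call takes 0.05 s, during which the arm holds its last target. There are 200 camera calls.

## Working session

There is one attempt and no reset: what is moved stays moved. The work goes in short steps, Python scripts to look and compute and a tool call to move; the robot and the scene stay as the last step left them, time stands still between calls to the robot, and variables do not carry over. Pictures are saved under pics/ and viewed, at most 10 in all, crops included, and the job is handed in when it is done.

Besides the shell and the picture viewer there is one more tool, called after "Request:" as name(argument=value, ...) on one line, values as JSON. carry_out: Moves the arm, as the interface text tells. Its arguments: {"type":"object","properties":{"rows":{"type":"array"}},"required":["rows"]}

```bash
mkdir -p pics; ls
python3 - <<'E'
from cell import *
import cv2,numpy as np
s=sense(); print(s['time_s'],s['tool_pos'],s['tool_rot'],s['wrist_force'],s['grip_width'])
a,d=capture("scene"); b,e=capture("side")
np.savez('v0.npz',a=a,d=d,b=b,e=e)
cv2.imwrite('pics/scene0.png',a);cv2.imwrite('pics/side0.png',b)
for c in("scene","side"):
  print(c,camera_info(c))
  for n in("chassis","latch_well","hatch","drive_center","rack","stick_a","tin"):
    try:print(n,[(r['extent'],round(r['score'],2)) for r in find_in(c,n)])
    except Exception as x:print(n,x)
print(camera_info("wrist"))
E
```

```text
pics
0.0 [5.24706034e-01 4.83810046e-05 2.30821035e-01] [ 7.07090867e-01  7.07122483e-01 -3.30105790e-04 -4.37182847e-04] [ 0.69509343 -0.70846613  0.58125625] 0.08506394999784427
scene {'camera_matrix': array([[401.68262891,   0.        , 288.21025057],
       [  0.        , 401.68262891, 212.7480942 ],
       [  0.        ,   0.        ,   1.        ]]), 'camera_from_world': array([[ 0.62662417,  0.77925944,  0.00984232, -0.32910318],
       [ 0.5593877 , -0.44095412, -0.70188664, -0.20467685],
       [-0.54261178,  0.44532481, -0.71222066,  1.15141794],
       [ 0.        ,  0.        ,  0.        ,  1.        ]])}
chassis [([103.4, 216.2, 306.5, 420.0], 0.61), ([326.2, 176.8, 344.0, 216.2], 0.2)]
latch_well [([105.9, 215.5, 307.2, 420.0], 0.81)]
hatch [([167.2, 259.9, 267.5, 350.3], 0.82)]
drive_center [([397.8, 197.6, 419.8, 253.0], 0.75), ([325.6, 127.3, 343.1, 172.8], 0.73), ([347.6, 165.0, 372.0, 207.5], 0.68)]
rack [([305.8, 173.8, 407.4, 232.2], 0.63)]
stick_a [([373.9, 159.6, 388.5, 198.1], 0.98), ([326.4, 175.4, 342.7, 215.9], 0.81)]
tin [([268.4, 275.4, 291.0, 303.9], 0.
[... 790 characters left out ...]
5], 0.71), ([186.0, 167.1, 219.4, 204.7], 0.71)]
stick_a [([203.8, 186.2, 222.4, 217.6], 0.79), ([181.9, 154.9, 196.0, 176.3], 0.59)]
tin [([358.9, 196.8, 378.9, 219.8], 0.74)]
{'camera_matrix': array([[330.88730278,   0.        , 284.86841612],
       [  0.        , 330.88730278, 208.51646498],
       [  0.        ,   0.        ,   1.        ]]), 'mount': array([[-1.34990539e-03, -9.61802812e-01, -2.73739892e-01,
         6.96477484e-02],
       [ 9.99999061e-01, -1.36319950e-03, -1.41649113e-04,
        -1.23549333e-03],
       [-2.36923568e-04, -2.73739826e-01,  9.61803749e-01,
        -1.41980263e-01],
       [ 0.00000000e+00,  0.00000000e+00,  0.00000000e+00,
         1.00000000e+00]])}
```

View pics/scene0.png

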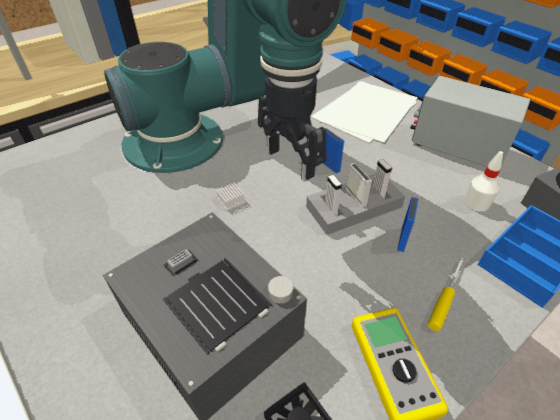

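View pics/side0.png

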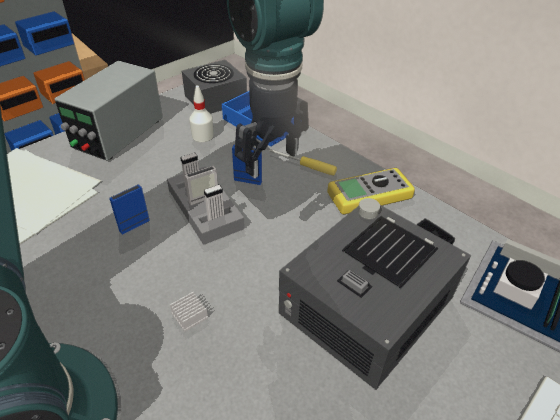

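The scene view shows the chassis at lower left: button (180,261), hatch (217,303), tin (280,290). The rack is at (355,200). 

Candidates for the drive, in scene pixels:
- **Wide silver block, middle slot (360,183):** chosen.
- **Slim sticks (333,195) and (381,178):** bystanders.
- **Blue look-alikes (333,150) and (408,225):** not meant.

Next I fit the poses from depth and check a close crop of the rack.

```bash
cat > h.py <<'E'
from cell import *
import cv2,numpy as np
def cloud(cam,d):
    i=camera_info(cam);K=i['camera_matrix'];T=np.linalg.inv(i['camera_from_world'])
    v,u=np.mgrid[:420,:560];p=np.stack([(u-K[0,2])/K[0,0]*d,(v-K[1,2])/K[1,1]*d,d],-1)
    return p@T[:3,:3].T+T[:3,3]
def rect(xy):
    (c,s,a)=cv2.minAreaRect((xy*1000).astype(np.float32)); return np.round(c,1),np.round(s,1),round(a,2)
def proj(cam,p):
    i=camera_info(cam);q=i['camera_from_world'][:3]@np.append(p,1);q=i['camera_matrix']@q;return q[:2]/q[2]
E
python3 - <<'E'
from h import *
f=np.load('v0.npz')
for cam,d,box,rk in(("scene",f['d'],(100,210,310,420),(300,150,410,235)),("side",f['e'],(275,205,475,390),(160,150,250,245))):
    P=cloud(cam,d)
    def sel(b,lo,hi):
        m=np.zeros(d.shape,bool);m[b[1]:b[3],b[0]:b[2]]=1
        m&=(d>0)&(P[...,2]>lo)&(P[...,2]<hi)
        m=cv2.morphologyEx(m.astype(np.uint8),cv2.MORPH_OPEN,np.ones((2,2)))
        n,l,st,_=cv2.connectedComponentsWithStats(m); 
        return [P[l==k] for k in np.argsort(-st[1:,4])+1][:4] if n>1 else []
    print(cam)
    for q in sel(box,.120,.137)[:1]: print('top',len(q),rect(q[:,:2]),np.median(q[:,2]))
    for q in sel(box,.138,.165)[:3]: print('above',len(q),rect(q[:,:2]),q[:,2].max())
    for q in sel(rk,.028,.044)[:2]: print('rack',len(q),rect(q[:,:2]))
    q=np.concatenate(sel(rk,.028,.044));print('rackall',rect(q[:,:2]))
    for q in sel(rk,.10,.118): print('tops',len(q),rect(q[:,:2]),np.median(q[:,2]))
    for q in sel(rk,.05,.118): print('bodies',len(q),rect(q[:,:2]),q[:,2].max())
a=cv2.resize(f['a'][140:240,300:430],None,fx=3,fy=3,interpolation=2);b=cv2.resize(f['b'][140:240,140:270],None,fx=3,fy=3,interpolation=2)
cv2.imwrite('pics/crop0.png',np.hstack([a,b]))
E
```

```text
scene
top 18490 (array([ 692.8, -192.4]), array([295.8, 512.9]), 88.59) 0.1314209511822927
above 508 (array([ 753.9, -204.6]), array([ 38.1, 475.4]), 48.89) 0.6796428374818693
above 277 (array([ 509.1, -219.5]), array([16.6, 43.5]), 4.28) 0.1482003248802386
rack 1866 (array([663.3, -54.4]), array([211.3, 784.4]), 28.92)
rack 73 (array([379.1, 288.1]), array([49.2, 39.2]), 77.37)
rackall (array([655.5, -15.1]), array([216.4, 868. ]), 31.36)
tops 220 (array([694.7, -40.1]), array([ 55.8, 790. ]), 35.25) 0.10996441960792158
tops 129 (array([672. , -50.7]), array([ 31.3, 805.2]), 40.53) 0.10937255729304585
tops 118 (array([695.3,  15.8]), array([ 34.8, 880. ]), 32.36) 0.1088671801568834
tops 8 (array([666.1, 198.2]), array([ 2.6, 10.4]), 37.41) 0.10050438573272474
bodies 625 (array([694.6, -40.2]), array([ 56.2, 790. ]), 35.24) 0.6796428374818693
bodies 363 (array([695.3,  15.9]), array([ 35.3, 880. ]), 32.32) 0.6796428374818693
bodies 358 (array([671.9, -50.8]), array([ 31.5, 805.2]), 40.53) 0.6796428374818693
bodies 142 (array([789.7, -49.8]), array([ 18.4, 670. ]), 26.14) 0.6796428374
[... 177 characters left out ...]
157
above 206 (array([ 369.8, -295.7]), array([721.8,  37.6]), 29.76) 0.7550085749498132
rack 1568 (array([ 346.5, -114.5]), array([926.9, 153.7]), 62.73)
rack 67 (array([562.5, 119.2]), array([292.8,  30.8]), 56.72)
rackall (array([288.8, -68.7]), array([936.5, 189.3]), 50.75)
tops 258 (array([564.9, 248.1]), array([186.1,  55.7]), 34.61) 0.10842599275125797
tops 154 (array([ 311.1, -113.5]), array([900. ,  37.9]), 54.59) 0.10819073973181353
tops 128 (array([574.6, 324.1]), array([164.8,  32.2]), 44.44) 0.10703602928136474
bodies 1491 (array([332.2, -40.6]), array([1043.3,   87.9]), 54.59) 0.7550085749498132
bodies 109 (array([551.8, 122.2]), array([301.9,  27.3]), 53.38) 0.3029549499398422
```

View pics/crop0.png

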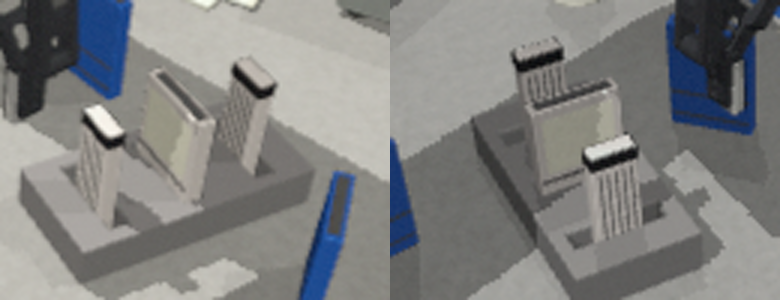

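The crop shows the wide silver block with a paper label in the rack's middle slot and slim ribbed sticks either side, so the choice holds. My mask shifted by a pixel and let outliers in, so I refit it.

```bash
cat >> h.py <<'E'
def sel(P,d,b,lo,hi,k=1,mn=20):
    m=np.zeros(d.shape,bool);m[b[1]:b[3],b[0]:b[2]]=1
    m&=(d>0)&(P[...,2]>lo)&(P[...,2]<hi)
    o=cv2.morphologyEx(m.astype(np.uint8),cv2.MORPH_OPEN,np.ones((3,3))) if k else m.astype(np.uint8)
    n,l,st,_=cv2.connectedComponentsWithStats(o,connectivity=4)
    r=[P[(l==j)&m] for j in np.argsort(-st[1:,4])+1]
    out=[]
    for q in r:
        if len(q)<mn: continue
        c=np.median(q,0); out.append(q[np.linalg.norm(q-c,axis=1)<.2])
    return out
E
python3 - <<'E'
from h import *
f=np.load('v0.npz')
for cam,d,box,rk in(("scene",f['d'],(100,210,310,420),(300,150,410,235)),("side",f['e'],(275,205,475,390),(160,150,250,245))):
    P=cloud(cam,d); print(cam)
    for q in sel(P,d,box,.124,.137)[:1]: print('top',len(q),rect(q[:,:2]),np.median(q[:,2]))
    for q in sel(P,d,box,.138,.165,0): print('above',len(q),rect(q[:,:2]),np.median(q[:,2]),q[:,2].max())
    q=np.concatenate(sel(P,d,rk,.031,.040));print('rackall',rect(q[:,:2]))
    for q in sel(P,d,rk,.104,.116,0): print('tops',len(q),rect(q[:,:2]),np.median(q[:,2]))
E
```

```text
scene
top 18246 (array([ 570.9, -216.5]), array([262.5, 221.2]), 3.84) 0.13144128839747277
above 508 (array([ 661.5, -126.1]), array([38. , 39.5]), 53.01) 0.15051714117199116 0.15398809313319917
above 278 (array([ 507.4, -221.5]), array([20.3, 39.7]), 4.85) 0.14513074445425173 0.1482003248802386
rackall (array([510.8, 215.5]), array([211.8, 102.9]), 76.94)
tops 185 (array([511.4, 214.8]), array([16.1, 70.6]), 76.31) 0.11072145825542812
tops 108 (array([495.6, 150.9]), array([16. , 39.5]), 76.41) 0.11008923539248056
tops 101 (array([526.3, 278. ]), array([17.6, 38.9]), 82.71) 0.11029270001949365
side
top 12028 (array([ 571.9, -216.9]), array([263.6, 221.3]), 3.88) 0.13188094608589807
above 292 (array([ 506.1, -222.1]), array([21.2, 39.5]), 3.58) 0.14568505694148698 0.14912427598081157
above 207 (array([ 652.9, -133.1]), array([20.8, 37.8]), 44.71) 0.1510623756796282 0.15577484754307935
rackall (array([510.9, 214.6]), array([212.4, 101.3]), 77.11)
tops 220 (array([510.6, 214.4]), array([20.1, 70.4]), 74.74) 0.11107790460742989
tops 128 (array([495.8, 150.5]), array([18.4, 37.5]), 77.79) 0.11071971089228894
tops 104 (array([525. , 279.4]), array([20.8, 37.4]), 83.49) 0.11098048979864844
```

Request:
carry_out(rows=[[[-0.884,-0.073,0,-1,-1],[-0.884,-0.073,0,-1,-1],[-0.884,-0.073,0,-1,-1],[-0.884,-0.073,0,-1,-1],[-0.884,-0.073,0,-1,-1],[-0.884,-0.073,0.1,-1,-1],[-0.884,-0.073,0.24,-1,-1],[-0.884,-0.073,0.24,-1,-1],[-0.884,-0.073,0.24,-1,-1],[-0.884,-0.073,0.24,-1,-1],[-0.884,-0.073,0.24,-1,-1],[-0.884,-0.073,0.24,-1,-1]]])

```text
time_s: 2.0
tool_pos: [0.5067, -0.221, 0.1712]
tool_rot: [-0.001, 1.0, 0.0, -0.0]
wrist_force: [0.1, -0.1, -1.1]
grip_width: 0.0001
finger_force: 0.0
```

Request:
carry_out(rows=[[[0,0,0.02,0,-1],[0,0,0.04,0,-1],[0,0,0.06,0,-1],[0,0,0.076,0,-1],[0,0,0.08,0,-1],[0,0,0.084,0,-1],[0,0,0.088,0,-1],[0,0,0.092,0,-1]]])

```text
time_s: 2.8
tool_pos: [0.5068, -0.221, 0.1483]
tool_rot: [0.0, 1.0, -0.0, 0.0]
wrist_force: [0.3, 0.4, -0.2]
grip_width: -0.0003
finger_force: 0.0
```

Request:
carry_out(rows=[[[0,0,0.004,0,-1],[0,0,0.008,0,-1],[0,0,0.012,0,-1]]])

```text
time_s: 3.1
tool_pos: [0.5068, -0.221, 0.1452]
tool_rot: [-0.0, 1.0, -0.0, 0.0]
wrist_force: [0.5, -0.5, -0.6]
grip_width: 0.0003
finger_force: 0.0
```

Request:
carry_out(rows=[[[0,0,0.004,0,-1],[0,0,0.008,0,-1]]])

```text
time_s: 3.3
tool_pos: [0.5068, -0.221, 0.1434]
tool_rot: [0.0, 1.0, -0.0, 0.0]
wrist_force: [-0.8, -0.4, 4.2]
grip_width: 0.0001
finger_force: 1.9
```

Request:
carry_out(rows=[[[0,0,0.003,0,-1],[0,0,0.003,0,-1]]])

```text
time_s: 3.5
tool_pos: [0.5068, -0.221, 0.1425]
tool_rot: [-0.0, 1.0, -0.0, 0.0]
wrist_force: [-0.5, 0.4, 3.5]
grip_width: 0.0001
finger_force: 1.8
```

Run:
```python
from h import *
b,e=capture("scene"); P=cloud("scene",e)
print(sense()['wrist_force'])
q=P[215:350,160:310]; dd=e[215:350,160:310]; m=(dd>0)&(q[...,2]>.16)&(q[...,0]>.56)&(q[...,0]<.75)&(abs(q[...,1]+.21)<.07)
print(m.sum(), q[m].max(0) if m.any() else '')
```

```text
[-0.9252821   0.19833032  3.35865891]
1288 [ 0.60347435 -0.16153702  0.17072207]
```

The hatch has unlatched and is rising. I hold until it has finished swinging, then lift.

Request:
carry_out(rows=[[[0,0,0,0,-1],[0,0,0,0,-1],[0,0,0,0,-1],[0,0,0,0,-1],[0,0,0,0,-1],[0,0,0,0,-1],[0,0,0,0,-1],[0,0,0,0,-1],[0,0,0,0,-1],[0,0,-0.1,0,-1],[0,0,-0.3,0,-1],[0,0,-0.4,0,1]]])

```text
time_s: 4.75
tool_pos: [0.5071, -0.2212, 0.2455]
tool_rot: [-0.0, 1.0, -0.001, 0.001]
wrist_force: [1.5, -0.9, -0.9]
grip_width: 0.0134
finger_force: 0.0
```

Run:
```python
from h import *
a,d=capture("scene"); b,e=capture("side"); cv2.imwrite('pics/open.png',np.hstack([cv2.resize(a[180:420,80:360],None,fx=1.4,fy=1.4),cv2.resize(b[180:420,250:530],None,fx=1.4,fy=1.4)]))
print(sense()['tool_pos'],sense()['time_s'])
```

```text
[ 0.50787931 -0.22168369  0.2457396 ] 4.85
```

View pics/open.png

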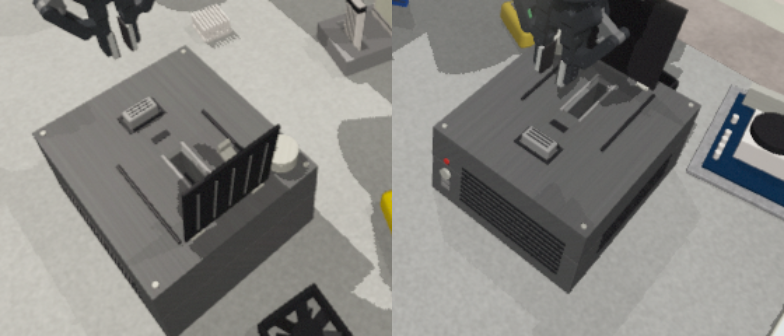

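The hatch stands fully open behind the slot, and the button, tin and chassis look undisturbed. The slot mouth is around (195,160) in the left half. Next is the rack.

Request:
carry_out(rows=[[[0,1,0,0,-0.2],[0,1,0,0,-0.2],[0,1,0,0,-0.2],[0,1,0,0,-0.2],[0,1,0,0,-0.2]]])

```text
time_s: 5.35
tool_pos: [0.5061, 0.0309, 0.2418]
tool_rot: [0.0, 1.0, 0.0, -0.0]
wrist_force: [0.9, 0.0, 0.1]
grip_width: 0.0341
finger_force: 0.0
```

Request:
carry_out(rows=[[[-0.016,0.742,0,0.144,-0.2],[-0.016,0.742,0,0.144,-0.2],[-0.016,0.742,0,0.144,-0.2],[-0.016,0.742,0,0.144,-0.2],[-0.016,0.742,0,0.144,-0.2],[-0.016,0.742,0,0.144,-0.2],[-0.016,0.742,0,0.144,-0.2]]])

```text
time_s: 6.05
tool_pos: [0.5106, 0.2137, 0.242]
tool_rot: [0.113, 0.994, -0.0, -0.0]
wrist_force: [-0.7, 0.7, -0.2]
grip_width: 0.0343
finger_force: 0.0
```

```bash
cat >> h.py <<'E'
from scipy.spatial.transform import Rotation as R
def wcloud():
    s=sense(); a,d=capture("wrist"); i=camera_info("wrist");K=i['camera_matrix']
    v,u=np.mgrid[:420,:560];p=np.stack([(u-K[0,2])/K[0,0]*d,(v-K[1,2])/K[1,1]*d,d],-1)
    M=i['mount'];p=p@M[:3,:3].T+M[:3,3]
    return s,a,d,p@R.from_quat(s['tool_rot']).as_matrix().T+s['tool_pos']
E
python3 - <<'E'
from h import *
s,a,d,P=wcloud()
print(s['time_s'],s['tool_pos'],R.from_quat(s['tool_rot']).as_matrix()[:,0],s['grip_width'])
for q in sel(P,d,(0,0,560,420),.100,.118,0,60): print('tops',len(q),rect(q[:,:2]),np.median(q[:,2]))
for q in sel(P,d,(0,0,560,420),.031,.041,0,800): print('rack',len(q),rect(q[:,:2]))
cv2.imwrite('pics/w1.png',a)
E
```

```text
6.05 [0.51062235 0.2137249  0.24204219] [-9.74400753e-01  2.24816934e-01  7.20863736e-04] 0.03434119334884511
tops 1426 (array([509.1, 215.1]), array([15.2, 70.2]), 77.39) 0.10948965098502385
tops 863 (array([524. , 279.6]), array([16., 37.]), 76.85) 0.10918024762848752
tops 861 (array([494.3, 151.4]), array([15.9, 37.2]), 76.35) 0.10895539481212307
tops 343 (array([ 618.7, -103.5]), array([34.3,  4.2]), 3.98) 0.10610473719277441
rack 12975 (array([509.4, 215.4]), array([210.6,  99.5]), 76.92)
rack 868 (array([ 570.8, -106.3]), array([161.6,   4.5]), 3.61)
```

View pics/w1.png

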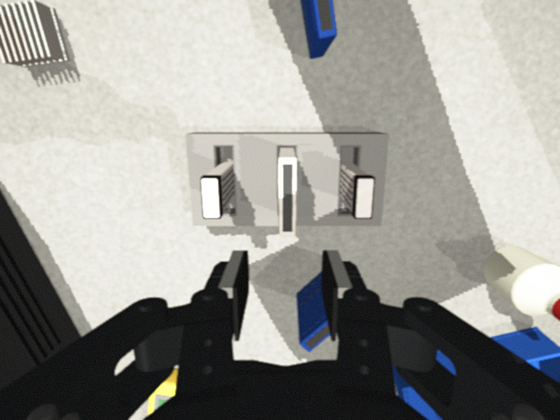

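The wrist view shows the drive at (287,190), the widest thing in the rack and centred between the fingers, with a stick either side. The offset is about 1 mm in y. I descend with the fingers half open and then close.

Request:
carry_out(rows=[[[0,0.005,0.2,0,-0.2],[0,0.005,0.35,0,-0.2],[0,0.005,0.48,0,-0.2],[0,0.005,0.58,0,-0.2],[0,0.005,0.65,0,-0.2],[0,0.005,0.69,0,-0.2],[0,0.005,0.69,0,-0.2],[0,0.005,0.69,0,-1],[0,0.005,0.69,0,-1],[0,0.005,0.69,0,-1],[0,0.005,0.69,0,-1],[0,0.005,0.69,0,-1]]])

```text
time_s: 7.3
tool_pos: [0.5117, 0.2157, 0.0711]
tool_rot: [0.113, 0.994, 0.0, 0.001]
wrist_force: [-0.2, -1.9, 6.7]
grip_width: 0.0144
finger_force: 59.6
```

Request:
carry_out(rows=[[[0,0,-0.06,0,-1],[0,0,-0.16,0,-1],[0,0,-0.3,0,-1],[0,0,-0.44,0,-1],[0,0,-0.58,0,-1],[0,0,-0.66,0,-1],[0,0,-0.66,0,-1]]])

```text
time_s: 8.0
tool_pos: [0.5121, 0.2161, 0.2379]
tool_rot: [0.113, 0.994, 0.001, 0.002]
wrist_force: [0.1, 0.2, -2.9]
grip_width: 0.0145
finger_force: 58.9
```

Request:
carry_out(rows=[[[-0.05,-0.1,0,0,-1],[-0.1,-0.2,0,0,-1],[-0.16,-0.32,0,0,-1],[-0.22,-0.44,0,0,-1],[-0.28,-0.56,0,0,-1],[-0.33,-0.66,0,0,-1],[-0.37,-0.74,0,0,-1],[-0.393,-0.79,0,0,-1]]])

```text
time_s: 8.8
tool_pos: [0.5624, -0.0002, 0.2339]
tool_rot: [0.113, 0.994, -0.0, -0.001]
wrist_force: [-0.0, -0.2, -1.7]
grip_width: 0.0142
finger_force: 58.9
```

Request:
carry_out(rows=[[[-0.05,-0.1,0,-0.03,-1],[-0.1,-0.2,0,-0.06,-1],[-0.16,-0.32,0,-0.1,-1],[-0.22,-0.44,0,-0.14,-1],[-0.28,-0.56,0,-0.187,-1],[-0.33,-0.66,0,-0.187,-1],[-0.37,-0.74,0,-0.187,-1],[-0.393,-0.79,0,-0.187,-1],[-0.393,-0.79,0,-0.187,-1],[-0.393,-0.79,0,-0.187,-1]]])

```text
time_s: 9.8
tool_pos: [0.6138, -0.2126, 0.2346]
tool_rot: [-0.034, 0.999, 0.0, -0.0]
wrist_force: [-0.2, -0.1, -2.0]
grip_width: 0.0145
finger_force: 58.9
```

Run:
```python
from h import *
s,w,dw,W=wcloud()
print(s['time_s'],s['tool_pos'],R.from_quat(s['tool_rot']).as_matrix()[:,0],s['grip_width'],s['wrist_force'])
a,d=capture("scene"); b,e=capture("side")
np.savez('v1.npz',a=a,d=d,b=b,e=e,w=w,dw=dw,W=W)
# drive tilt/position in tool: points around
for n,D,P in(("scene",d,cloud("scene",d)),("side",e,cloud("side",e)),("wrist",dw,W)):
    for q in sel(P,D,(0,0,560,420),.124,.137,1,1500): print(n,'top',len(q),rect(q[:,:2]),np.median(q[:,2]))
    c=np.array([.614,-.214]); m=(D>0)&(np.abs(P[...,:2]-c).max(-1)<.055)&(P[...,2]<.127)&(P[...,2]>.06)
    q=P[m]
    if len(q)>20: print(n,'slot below top',len(q),rect(q[:,:2]))
    m=(D>0)&(np.abs(P[...,:2]-c).max(-1)<.06)&(P[...,2]<.21)&(P[...,2]>.155)
    q=P[m]
    if len(q)>20: print(n,'drive low',len(q),rect(q[:,:2]),q[:,2].min())
g=lambda x,c:cv2.resize(x[c[0]:c[0]+200,c[1]:c[1]+260],None,fx=1.5,fy=1.5,interpolation=2)
cv2.imwrite('pics/pre.png',np.vstack([np.hstack([g(a,(200,120)),g(b,(120,280))]),cv2.resize(w,(390,292)).repeat(2,1) if 0 else np.hstack([cv2.resize(w,(390,292)),np.zeros((292,390,3),np.uint8)])]))
```

```text
9.8 [ 0.61376762 -0.21255871  0.23464267] [-9.97707375e-01 -6.76729342e-02  6.05795090e-04] 0.01449899557500395 [-0.20051195 -0.11079934 -1.95251526]
scene top 10964 (array([ 571.3, -217. ]), array([261.8, 220.4]), 3.86) 0.13098728313324576
scene top 1691 (array([ 573.6, -127.2]), array([ 75.5, 141. ]), 65.56) 0.1310012891036345
scene slot below top 302 (array([ 598.6, -214.9]), array([47.8, 19.3]), 5.43)
scene drive low 385 (array([ 615.8, -219.1]), array([70.1, 14.9]), 15.84) 0.17495616773445888
side top 13441 (array([ 572.2, -216.5]), array([264.1, 222.1]), 3.86) 0.13181279531149048
side slot below top 313 (array([ 619.2, -205. ]), array([16. , 73.6]), 81.62)
side drive low 342 (array([ 611.5, -219.3]), array([15.2, 72.3]), 81.69) 0.17545085423688367
wrist top 76200 (array([ 584.5, -216.1]), array([228.5, 221.9]), 3.86) 0.1293738969240485
wrist slot below top 406 (array([ 599.9, -218.6]), array([48.1, 94.1]), 42.03)
wrist drive low 315 (array([ 622.6, -185. ]), array([116.8,  14.1]), 34.36) 0.15504170238878678
```

View pics/pre.png

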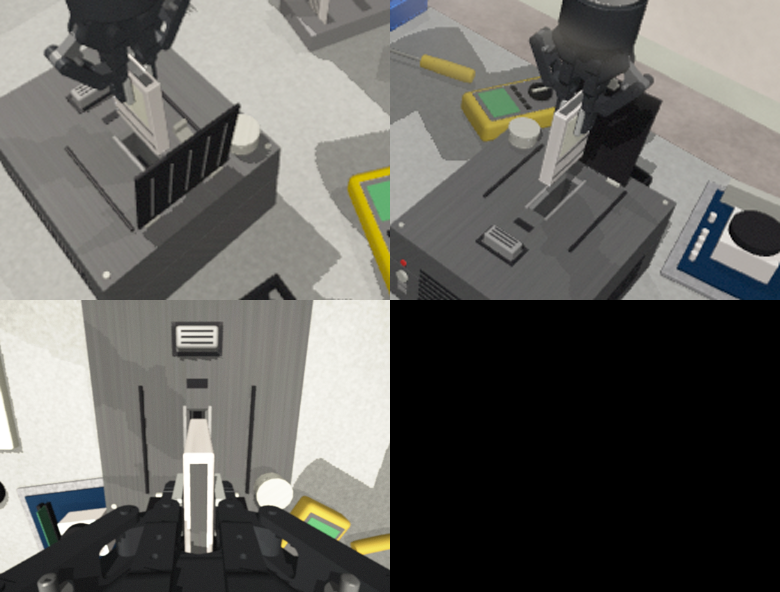

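```bash
cat > fit.py <<'E'
from h import *
f=np.load('v1.npz'); t=np.array([.6138,-.2126]); th=np.radians(3.86); U=np.array([[np.cos(th),np.sin(th)],[-np.sin(th),np.cos(th)]])
for n,D in(("scene",f['d']),("side",f['e'])):
    P=cloud(n,D); L=np.dstack([(P[...,:2]-t)@U.T,P[...,2:]])*1000
    m=(D>0)&(abs(L[...,0])<42)&(abs(L[...,1])<11)&(L[...,2]>165)&(L[...,2]<225)
    q=L[m]; print(n,len(q),q.min(0).round(1),q.max(0).round(1))
    for ax in(0,1):
        lo,hi=(28,42) if ax==0 else (4,11)
        for sg in(-1,1):
            k=q[(q[:,ax]*sg>lo)&(q[:,ax]*sg<hi)&(q[:,2]>178)]
            o=1-ax
            if ax==1:k=k[abs(k[:,0])<30]
            else:k=k[abs(k[:,1])<6]
            if len(k)<25: continue
            A=np.c_[k[:,o],k[:,2]-200,np.ones(len(k))]; c=np.linalg.lstsq(A,k[:,ax],rcond=None)[0]
            print(' face','xy'[ax],sg,len(k),'slope_xy(deg) %.2f slope_z(deg) %.2f at %.2f'%(*np.degrees(c[:2]),c[2]),k[:,2].min())
    # slot: points below top
    m=(D>0)&(abs(L[...,0])<60)&(abs(L[...,1])<30)&(L[...,2]<126)&(L[...,2]>70); q=L[m]
    if len(q): print(' slot',len(q),np.percentile(q,[1,50,99],axis=0).round(1).tolist())
# residual chassis estimate
E
python3 fit.py
```

```text
scene 529 [-34.2  -8.2 175. ] [ 35.2   7.7 224.9]
 face x 1 149 slope_xy(deg) 1.97 slope_z(deg) 0.35 at 33.78 178.454057837956
 face y -1 291 slope_xy(deg) 0.06 slope_z(deg) -0.25 at -7.24 178.00679331757263
 slot 288 [[-38.5, -9.5, 79.8], [-29.1, 6.7, 107.2], [4.9, 7.9, 125.6]]
side 501 [-38.3  -8.5 175.5] [ 34.2   7.9 224.9]
 face x -1 146 slope_xy(deg) 1.80 slope_z(deg) 0.31 at -35.23 178.65164906477892
 face y -1 275 slope_xy(deg) 0.12 slope_z(deg) -0.36 at -7.23 178.2492987191261
 slot 290 [[-27.2, -6.6, 82.6], [21.1, 6.8, 109.4], [40.1, 8.2, 125.8]]
```

The drive hangs upright and aligned, with its foot at z ≈ 0.175. It needs about 1 mm in x and -1.4 mm in y to centre. I correct that and lower it into the funnel.

Request:
carry_out(rows=[[[-0.004,-0.006,0,0,-1],[-0.004,-0.006,0.06,0,-1],[-0.004,-0.006,0.12,0,-1],[-0.004,-0.006,0.16,0,-1],[-0.004,-0.006,0.18,0,-1],[-0.004,-0.006,0.188,0,-1],[-0.004,-0.006,0.196,0,-1],[-0.004,-0.006,0.204,0,-1],[-0.004,-0.006,0.212,0,-1],[-0.004,-0.006,0.22,0,-1]]])

```text
time_s: 10.95
tool_pos: [0.6151, -0.2148, 0.1801]
tool_rot: [-0.034, 0.999, -0.0, 0.0]
wrist_force: [0.1, 0.7, -1.3]
grip_width: 0.0147
finger_force: 59.1
```

Request:
carry_out(rows=[[[0,0,0.008,0,-1],[0,0,0.016,0,-1],[0,0,0.024,0,-1],[0,0,0.032,0,-1],[0,0,0.04,0,-1]]])

```text
time_s: 11.45
tool_pos: [0.615, -0.2147, 0.1699]
tool_rot: [-0.034, 0.999, -0.0, 0.0]
wrist_force: [0.1, -0.1, -1.9]
grip_width: 0.0143
finger_force: 59.1
```

Request:
carry_out(rows=[[[0,0,0.008,0,-1],[0,0,0.016,0,-1],[0,0,0.024,0,-1],[0,0,0.032,0,-1],[0,0,0.04,0,-1],[0,0,0.048,0,-1]]])

```text
time_s: 12.05
tool_pos: [0.615, -0.2148, 0.1579]
tool_rot: [-0.034, 0.999, -0.0, 0.0]
wrist_force: [-0.7, 0.5, -2.2]
grip_width: 0.0145
finger_force: 59.1
```

Request:
carry_out(rows=[[[0,0,0.006,0,-1],[0,0,0.012,0,-1],[0,0,0.018,0,-1],[0,0,0.024,0,-1],[0,0,0.03,0,-1],[0,0,0.034,0,-1],[0,0,0.038,0,-1],[0,0,0.042,0,-1]]])

```text
time_s: 12.85
tool_pos: [0.6151, -0.2147, 0.148]
tool_rot: [-0.034, 0.999, -0.0, 0.0]
wrist_force: [-2.5, 2.1, 5.2]
grip_width: 0.0144
finger_force: 60.0
```

Request:
carry_out(rows=[[[0,0,0.004,0,-1],[0,0,0.008,0,-1],[0,0,0.012,0,-1]]])

```text
time_s: 13.15
tool_pos: [0.6151, -0.2147, 0.1446]
tool_rot: [-0.034, 0.999, -0.0, 0.0]
wrist_force: [-1.3, 0.3, 4.8]
grip_width: 0.0144
finger_force: 60.0
```

Request:
carry_out(rows=[[[0,0,0.004,0,-1],[0,0,0.008,0,-1]]])

```text
time_s: 13.35
tool_pos: [0.6153, -0.2149, 0.143]
tool_rot: [-0.034, 0.999, -0.0, 0.0]
wrist_force: [-4.2, 2.3, 19.7]
grip_width: 0.0144
finger_force: 61.9
```

Request:
carry_out(rows=[[[0,0,0.003,0,-1],[0,0,0.003,0,-1]]])

```text
time_s: 13.55
tool_pos: [0.6152, -0.2148, 0.143]
tool_rot: [-0.034, 0.999, -0.0, 0.001]
wrist_force: [-5.6, 2.1, 17.1]
grip_width: 0.0147
finger_force: 61.9
```

The push stiffened to 17–20 N at TCP z = 0.143, which puts the foot at about 0.082: the hard stop. I release, back off and check.

Request:
carry_out(rows=[[[0,0,0,0,-0.2],[0,0,0,0,-0.2],[0,0,0,0,-0.2],[0,0,0,0,-0.2],[0,0,-0.05,0,-0.2],[0,0,-0.15,0,-0.2],[0,0,-0.3,0,-0.2],[0,0,-0.45,0,-0.2],[0,0,-0.5,0,-0.2],[0,0,-0.5,0,-0.2]]])

```text
time_s: 14.55
tool_pos: [0.6158, -0.2151, 0.2685]
tool_rot: [-0.034, 0.999, -0.001, 0.001]
wrist_force: [0.4, 0.2, -0.2]
grip_width: 0.0342
finger_force: 0.0
```

Run:
```python
from h import *
s,w,dw,W=wcloud(); a,d=capture("scene"); b,e=capture("side")
print(s['time_s'],s['tool_pos'],s['wrist_force'])
for n,D,P in(("scene",d,cloud("scene",d)),("side",e,cloud("side",e)),("wrist",dw,W)):
    for q in sel(P,D,(0,0,560,420),.124,.137,1,1500)[:1]: print(n,'chassis',np.median(q[:,2]))
    c=np.array([.614,-.214]); k=P.copy(); D=np.where(np.abs(P[...,:2]-c).max(-1)<.05,D,0)
    for q in sel(P,D,(0,0,560,420),.172,.200,0,40): print(n,'drive top',len(q),rect(q[:,:2]),np.percentile(q[:,2],[10,50,90]))
    for q in sel(P,np.where(np.linalg.norm(P[...,:2]-[.661,-.126],axis=-1)<.04,D*0+1,0),(0,0,560,420),.142,.16,0,40): print(n,'tin',rect(q[:,:2]),np.median(q[:,2]))
g=lambda x,c:cv2.resize(x[c[0]:c[0]+220,c[1]:c[1]+280],None,fx=1.4,fy=1.4,interpolation=2)
cv2.imwrite('pics/end.png',np.hstack([g(a,(170,120)),g(b,(120,160))]))
```

```text
14.55 [ 0.61576876 -0.21509754  0.2685288 ] [ 0.40631035  0.19946674 -0.16110582]
scene chassis 0.13096998369871826
scene drive top 515 (array([ 614.5, -215.6]), array([71. , 15.9]), 4.04) [0.17583337 0.18259753 0.18409122]
scene tin (array([ 665.7, -121.8]), array([26.4, 39.4]), 39.12) 0.15057091239272868
side chassis 0.1318329308557012
side drive top 364 (array([ 614.4, -215.2]), array([72.5, 16.1]), 4.37) [0.1755931  0.18347499 0.18524045]
side tin (array([ 660.3, -126. ]), array([40.2, 37.9]), 39.2) 0.15166569800821905
wrist chassis 0.12941044875259844
wrist drive top 1949 (array([ 612.7, -215.3]), array([69.8, 15. ]), 4.07) [0.18043088 0.18155013 0.18245748]
wrist tin (array([ 659.1, -126.5]), array([39.3, 39. ]), 4.31) 0.14939934009143124
```

View pics/end.png

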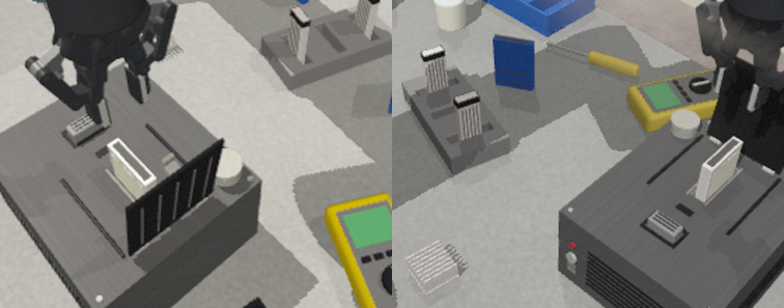

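The drive stands in the slot with its top 52 mm above the chassis, which is fully home. The hatch is open behind it, both sticks are in the rack, the tin is in place and the gripper is clear.

```bash
python3 -c "
from cell import *
print(hand_in())"
```

```text
the job is handed in; nothing more can be done
None
```

I pressed the button until the hatch sprang fully open by itself, then pushed the wide drive home in the docking slot and let go, and the job is handed in; the final camera check showed the drive fully seated and the two slim enclosures and the tin in place.

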